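# Count to the third gap and push the scrubber home

### The arm

A 7-joint arm with a two-finger parallel gripper is mounted at the origin on the work surface. World frame = base frame: x ahead of the robot, y to its left, z up, the work surface at z = 0. Lengths are in mm, angles in rad, forces in N, time in s.
With the tool pointing down it reaches from about 400 to 850 mm from the base axis. Payload 4.5 kg.
Tool frame: the origin (TCP) lies at the very end of the fingers, on their centre line; the grasp point (between the pads) lies 19 mm behind it; z points along the fingers, y is the line along which they close (so a half turn about z gives the same grasp; the last joint's range is limited). The gripper opens to 88 mm and grips with 3 to 60 N. Pads are 18 mm wide; open, the fingers measure 123 mm over their backs; the gripper's body (75 mm by 187 mm) begins 45 mm behind the grasp point.
Start: joints at [1.262, 0.689, -0.195, 1.565, 0.157, 0.902, -0.215], TCP at [210.108, -588.649, 238.743] pointing down, gripper open.
Joint ranges: [-3.01, 3.01], [-0.46, 2.08], [-1.47, 1.51], [0.13, 2.56], [-1, 4.14], [0.04, 2.09], [-2.66, 2.66]. Speed limits (rad/s): [2.57, 2.57, 3.14, 3.14, 3.14, 3.14, 3.14].

### API

Orientations are given as a rotation vector (axis times angle).
In Python, from rig import sensors, vision, finish_job gives the robot as it stands.
- The arm moves only by the tool drive_tool, never from a script. Its argument "moves" is a list of rows, each an object of numbers: "x", "y", "z": the shift along the world's x, y, z in cm; "turn": the turn about the world's z in rad. A call has 1 to 5 rows; each row shifts and turns the commanded pose from where the row before left it; what a row does not reach is not made up. A row lasts 1/8 s, in which the tool goes at most 62.5 mm and 10.7 degrees, less where a joint would pass 70% of its speed; a pose out of reach is approached as far as the arm can. A call is refused whole if a number of a shift passes 6.25 or a number of a turn 0.188, either way. A call with a gripper value outside its range is refused whole. "grip" is the closure, from 0 (fully open) to 1 (shut), set as the call begins (left out, the last holds). The fingers move at their own pace and stop on an object; "squeeze" is the grip in N (left out, the last holds). Time passes only in rows, so rows that do not move let the fingers close. It gives the time, the measured TCP pose, the force, the opening and the grip force at its end, in the units of the state.
- sensors.get_obs(): the state, without advancing time (a new reading comes with each control period).
- vision.get_image(name): name is "side" or "top"; returns a dict with "image" (400x640x3 uint8, red, green, blue), "fx", "fy", "cx", "cy" (pixels), "R" (3x3) and "t" (3): a world point X has camera coordinates R X + t. Camera axes: x right, y down, z forward; pixel columns grow to the right and rows downward; lengths in mm; the calibration is good to about 2 mm. A picture is of the moment at which its call begins. There is no depth.
- finish_job(): hands the job in; it is judged then, once.
The state is a dict: "time": time; "joints": joint angles; "qd": joint speeds; "joint_torque": joint torques, N m; "ee_pos": TCP position; "tool_rot": TCP orientation; "contact_force": force on the tool from outside, world axes, zero at the start; "moment": the same for the moment, N m; "finger_gap": finger opening in mm; "grasp_force": force on a finger pad.
Only numpy, scipy, OpenCV 4.12 (cv2) and the standard library are available. Lean on these libraries where they do the work, as an engineer would, in place of code of your own. Each camera call takes 0.05 s, during which the arm holds its last target. There are 200 camera calls.

### The job

Starting at the end of the divider rack where the pump bottle stands, run a fingertip lightly along the sprung rail on top of the rack to count the gaps: touch the rail over the first, second and third gap in turn, without pressing it down to its stop, and do not touch it over the fourth. Only then push the loose scrubber that lies in front of the rack along the shelf into that third gap, lengthways, until its front rests against the rack's back wall; push it only, never lift it or tip it. Leave everything else where it is.

Things in the scene. Friction and masses are not known exactly. Their poses are not given: they have to be found in the camera images.
- rack: translucent divider rack, fixed on the shelf, no floor. Origin at shelf height, middle of the open front; +x into the gaps, +y along the row. Fins 6 mm thick, 45 mm high, at y +132, +66, 0, -66, -132 mm, run from the front (x 0) to the back wall (near face x 60 mm): four gaps 60 mm wide inside. A rail post stands outside each end fin. The outer gaps hold small things; the inner two are empty
- rail (a joint): flat steel rail, 276 mm long (along the rack's y), 26 mm wide, 8 mm thick, on springs over all four gaps; centre line at rack x +45 mm, top 64 mm above the shelf when free. Joint value: m pressed down, 0 free, 0.012 at its stop; it gives about 1 mm for each 0.5 N
- rail_a (a point): point on the middle of the rail's top over the outermost gap on the rack's +y side (gap_a). The rail counts as touched over this gap on the 30 mm of its length centred here (15 mm either way)
- rail_b (a point): as rail_a, over gap_b
- rail_c (a point): as rail_a, over gap_c
- rail_d (a point): as rail_a, over gap_d
- gap_a (a point): middle of the open front of the outermost gap on the rack's +y side (rack y +99 mm), at shelf height. With the pump bottle at the +y end the gaps count a, b, c, d; with the bottle at the -y end they count d, c, b, a
- gap_b (a point): the same for the next gap, rack y +33 mm
- gap_c (a point): the same for the next gap, rack y -33 mm
- gap_d (a point): the same for the outermost gap on the -y side, rack y -99 mm
- scrubber: loose hard silicone block, 70 mm long (its x), 44 mm wide (y), 26 mm high plus a 6 mm raised pad (50 x 26 mm) on top, corners rounded 6 mm, about 0.12 kg; lies flat in front of the rack, origin at the centre of its underside. Either end may go in first. Against the back wall its origin is at rack x +25 mm and its rear end stands 10 mm out of the gap
- pump: closed pump bottle with a push dispenser and a spout, 62 mm diameter, 150 mm tall, standing with its centre about 100 mm beyond one end fin of the rack: the count begins at that end. Origin at the centre of its underside
- jar: lidded ceramic jar, 66 mm diameter, 109 mm tall, standing beyond the other end of the rack; origin at the centre of its underside; leave it alone
- brush: small shoe brush 54 x 40 x 28 mm lying in an outer gap; origin at the centre of its underside; leave it alone
- tin: round tin 48 mm diameter, 25 mm high lying in the other outer gap; origin at the centre of its underside; leave it alone
- dish: ceramic bowl-shaped dish, 110 mm diameter, 30 mm high, to the left; origin at the centre of its underside; leave it alone
- roller: lint roller with a chrome handle, 220 mm long along its x, drum 42 mm diameter, to the right; origin on the shelf below where handle and drum meet; leave it alone
There are look-alikes about, which are no part of the job. There is more than one size of the scrubber; the job needs the middle-sized.

How it is judged (in metres and radians):
On the way, in this order (a step that is already met when the one before it is completed fails the run):
1. the fingers touch the rail over the first gap from the pump bottle's end, the scrubber not yet moved (((y of pump in the frame of rack above 0 m and contact force between the fingers and rail_c1 above 0.3 N) or (y of pump in the frame of rack below 0 m and contact force between the fingers and rail_c7 above 0.3 N)) and distance of scrubber from where it was at the start of the episode below 0.012 m), for 0.1 s.
2. then over the second gap, the scrubber not yet moved (((y of pump in the frame of rack above 0 m and contact force between the fingers and rail_c3 above 0.3 N) or (y of pump in the frame of rack below 0 m and contact force between the fingers and rail_c5 above 0.3 N)) and distance of scrubber from where it was at the start of the episode below 0.012 m), for 0.1 s.
3. then over the third gap, the scrubber not yet moved (((y of pump in the frame of rack above 0 m and contact force between the fingers and rail_c5 above 0.3 N) or (y of pump in the frame of rack below 0 m and contact force between the fingers and rail_c3 above 0.3 N)) and distance of scrubber from where it was at the start of the episode below 0.012 m), for 0.1 s.
4. then the scrubber is pushed home into the third gap (((y of pump in the frame of rack above 0 m and y of scrubber in the frame of rack between -0.045 and -0.021 m) or (y of pump in the frame of rack below 0 m and y of scrubber in the frame of rack between 0.021 and 0.045 m)) and x of scrubber in the frame of rack above 0.018 m and height (world z) of scrubber below 0.006 m and angle between the x axis of scrubber and the x axis of rack, either way round below 0.25 rad and angle between scrubber's own z axis and vertical below 0.1 rad), for 0.2 s.
At the end, for the whole second after the job is handed in: the scrubber lies flat and at rest on the shelf in the third gap counted from the pump bottle's end, lengthways within 0.25 rad, its front within 7 mm of the back wall; the rail is up again (within 3 mm); every other thing is within 20 mm of where it was (all of step 4 and linear speed of scrubber below 0.01 m/s and value of joint rail below 0.003 m and distance of each of pump, jar, brush, tin, dish, roller from where it was at the start of the episode below 0.02 m); the robot touches nothing.
It fails at once if the scrubber is lifted (underside over 12 mm up) or tipped over 0.35 rad (height (world z) of scrubber above 0.012 m or angle between scrubber's own z axis and vertical above 0.35 rad).
It fails at once if the rail is pressed down to its stop (over 11.3 mm) (value of joint rail above 0.0113 m).
It fails at once if the rail is touched over the fourth gap ((y of pump in the frame of rack above 0 m and contact force between the fingers and rail_c7 above 0.3 N) or (y of pump in the frame of rack below 0 m and contact force between the fingers and rail_c1 above 0.3 N)).
It fails at once if another thing is moved over 30 mm or tipped (distance of any of pump, jar, brush, tin, dish, roller from where it was at the start of the episode above 0.03 m or angle between any of pump, jar, brush, tin, dish, roller's own z axis and vertical above 0.35 rad).
It also fails if it takes over 64 s, if anything falls off the work surface, if the arm or the gripper's body presses on something with over 40 N, if the wrist force passes 120 N, or if a joint passes its speed limit or range.

## Working session

There is one attempt and no reset: what is moved stays moved. The work goes in short steps, Python scripts to look and compute and a tool call to move; the robot and the scene stay as the last step left them, time stands still between calls to the robot, and variables do not carry over. Pictures are saved under pics/ and viewed, at most 10 in all, crops included, and the job is handed in when it is done.

Besides the shell and the picture viewer there is one more tool, called after "Emit:" by a JSON object that holds its "api" and its "payload". drive_tool: Moves the arm, as the interface text tells. Its arguments: {"type":"object","properties":{"moves":{"type":"array"},"grip":{"type":"number"},"squeeze":{"type":"number"}},"required":["moves"]}

```bash
ls; mkdir -p pics; python3 - <<'E'
from rig import sensors, vision
import cv2,pickle
d={}
for n in("top","side"):
    r=vision.get_image(n);d[n]=r
    cv2.imwrite(f"pics/{n}0.png",r["image"][:,:,::-1])
    print(n,r["fx"],r["cx"],r["cy"],r["R"],r["t"])
pickle.dump(d,open("d0.pkl","wb"))
o=sensors.get_obs();print(o)
E
```

```text
pics
top 425.8461330457922 322.7762674378338 197.41611714272761 [[-0.08387493 -0.99647181  0.00298644]
 [-0.96922955  0.08088512 -0.23249015]
 [ 0.23142833 -0.02239464 -0.97259416]] [ -18.77912501  557.62389522 1111.38365349]
side 509.4603021565418 321.7863012796305 198.2720988522519 [[-0.38796951 -0.92161296  0.01045076]
 [-0.56746795  0.2299202  -0.7906433 ]
 [ 0.72626427 -0.31267596 -0.61218784]] [158.92822266 361.59797755 982.67648888]
{'time': 0.1, 'joints': array([ 1.26176727,  0.68986465, -0.19454391,  1.56621415,  0.1573075 ,
        0.90251656, -0.21512656]), 'qd': array([-0.00139015, -0.00308923,  0.00019889, -0.00332959, -0.00020599,
       -0.00037583, -0.000177  ]), 'joint_torque': array([-3.54800155e-03, -5.28503287e+01, -1.27223242e+00, -1.53838527e+01,
       -5.26853849e-02,  1.89129089e-03,  4.07699440e-05]), 'ee_pos': array([ 209.87699405, -588.11598024,  238.01987661]), 'tool_rot': array([-3.09399234e+00, -5.35722402e-01,  6.05589955e-04]), 'contact_force': array([-0.69857719, -0.03857702, -0.80780803]), 'moment': array([ 0.00148784,  0.02242232, -0.00975567]), 'grasp_force': 0.0, 'finger_gap': 87.87327888720527}
```

View pics/top0.png

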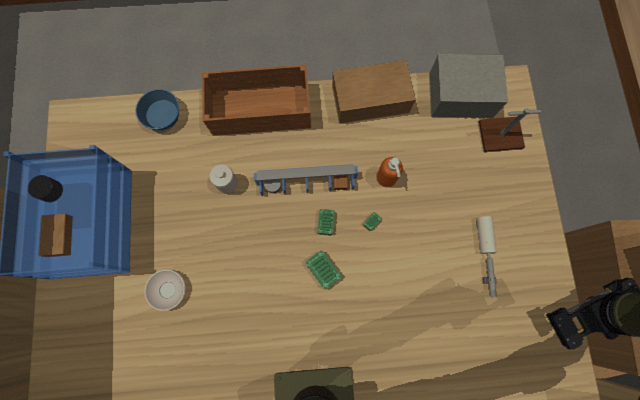

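View pics/side0.png

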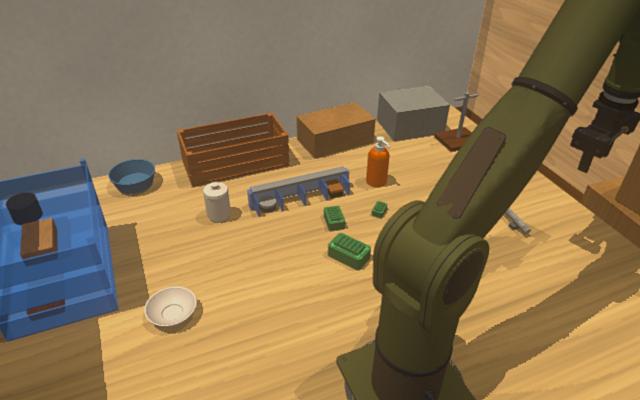

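The top view shows green candidates at (327,222), (372,221) and (324,270). By size, the middle one is (327,222). The pump is at (390,172), on the right end of the rack; the jar is at (222,179), the tin at (272,186) and the brush at (342,183). Next I'll measure them and check the choice in a crop.

```bash
cat >h.py <<'E'
import numpy as np,cv2
def ray(r,uv,z):
    uv=np.atleast_2d(np.asarray(uv,float)); R,t=np.array(r["R"]),np.array(r["t"])
    d=np.c_[(uv[:,0]-r["cx"])/r["fx"],(uv[:,1]-r["cy"])/r["fy"],np.ones(len(uv))]@R
    c=-R.T@t
    return c+d*((z-c[2])/d[:,2])[:,None]
def proj(r,X):
    p=np.atleast_2d(X)@np.array(r["R"]).T+np.array(r["t"])
    return np.c_[r["fx"]*p[:,0]/p[:,2]+r["cx"],r["fy"]*p[:,1]/p[:,2]+r["cy"]]
def greens(r,z=20):
    h=cv2.cvtColor(r["image"],cv2.COLOR_RGB2HSV)
    m=cv2.inRange(h,(50,90,30),(85,255,255))
    out=[]
    for c in cv2.findContours(m,0,2)[0]:
        if cv2.contourArea(c)<80: continue
        w=ray(r,c[:,0],z)[:,:2].astype(np.float32)
        (x,y),(a,b),_=cv2.minAreaRect(w)
        bx=cv2.boxPoints(cv2.minAreaRect(w)); e=[bx[1]-bx[0],bx[2]-bx[1]]; l=max(e,key=np.linalg.norm)
        out.append((c[:,0].mean(0).round(),x,y,max(a,b),min(a,b),np.arctan2(l[1],l[0])%np.pi))
    return out
E
python3 - <<'E'
import pickle,cv2,numpy as np
from h import *
d=pickle.load(open("d0.pkl","rb"))
for n in d:
    print(n)
    for g in greens(d[n]): print(g[0],np.round(g[1:],2))
a=d["top"]["image"][150:300,200:420,::-1]; a=cv2.resize(a,None,fx=3.6,fy=3.6,interpolation=cv2.INTER_CUBIC);cv2.imwrite("pics/c1.png",a)
a=d["side"]["image"][130:280,190:410,::-1]; a=cv2.resize(a,None,fx=3.6,fy=3.6,interpolation=cv2.INTER_CUBIC);cv2.imwrite("pics/c2.png",a)
E
```

```text
top
[324. 270.] [361.67 -49.76  91.48  56.09   0.56]
[372. 221.] [ 484.28 -199.26   46.34   26.29    2.33]
[326. 223.] [493.93 -68.68  69.49  40.24   2.98]
side
[351. 247.] [376.04 -60.02  92.52  56.63   0.55]
[335. 214.] [503.66 -73.67  66.64  42.3    2.97]
[380. 207.] [ 485.06 -201.84   44.12   27.5     2.32]
```

View pics/c1.png

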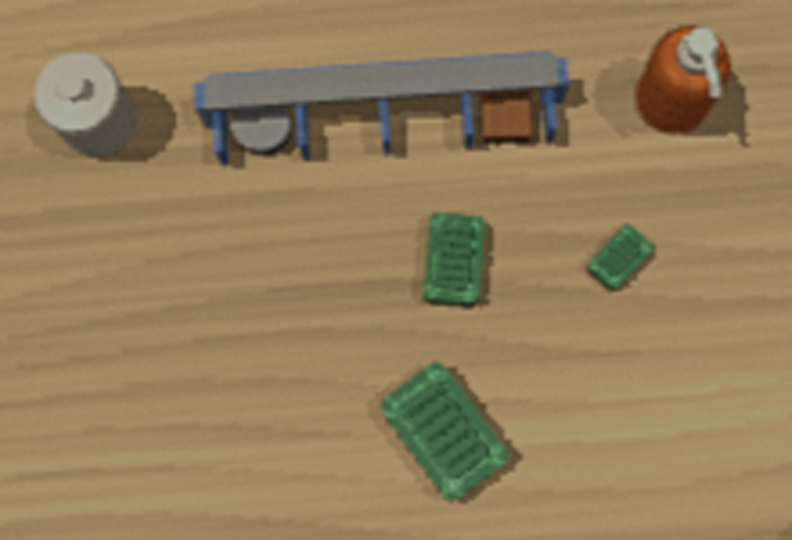

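View pics/c2.png

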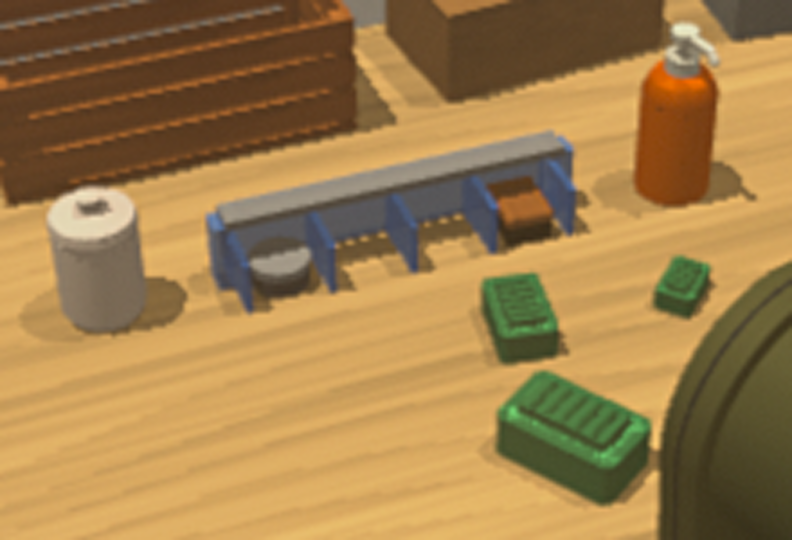

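Choice: (326,223). It measures 69 x 40 mm, against 91 x 56 mm at (324,270) and 46 x 26 mm at (372,221), so it is the middle size. The crops show the pump at the right end (the -y end), so the count is d, c, b, and the third gap is gap_b, left of centre. The fourth gap holds the tin. Now the rack pose.

```bash
python3 - <<'E'
import pickle,cv2,numpy as np
from h import *
d=pickle.load(open("d0.pkl","rb"))
for n,(x0,y0,x1,y1) in {"top":(245,150,370,200),"side":(240,160,360,220)}.items():
    r=d[n];print(n,-np.array(r["R"]).T@r["t"])
    h=cv2.cvtColor(r["image"],cv2.COLOR_RGB2HSV).astype(int)
    roi=np.zeros(h.shape[:2],np.uint8);roi[y0:y1,x0:x1]=255
    g=((h[...,1]<45)*255).astype(np.uint8)&roi
    c=max(cv2.findContours(g,0,2)[0],key=cv2.contourArea)
    hm=cv2.minAreaRect(ray(r,c[:,0],64)[:,:2].astype(np.float32)); print("rail",hm)
    b=((h[...,0]>100)&(h[...,0]<125)&(h[...,1]>80))*np.uint8(255)&roi
    cols=[(x,np.nonzero(b[:,x])[0].max()) for x in range(x0,x1) if b[:,x].any()]
    # local max of lower edge
    for i in range(2,len(cols)-2):
        w=[q[1] for q in cols[max(0,i-6):i+7]]
        if cols[i][1]==max(w): print(cols[i],ray(r,[(cols[i][0]+.0,cols[i][1]+.5)],0)[0,:2].round(1))
E
```

```text
top [ 281.68480103  -38.92730473 1210.62340433]
rail ((614.8512573242188, -22.364212036132812), (276.038818359375, 64.59254455566406), 89.3028564453125)
(262, np.int64(194)) [593.3 109.7]
side [-446.8282513   370.59094675  885.81669839]
rail ((591.9210815429688, -15.760650634765625), (125.17811584472656, 309.7256164550781), 3.603318929672241)
(258, np.int64(204)) [644.7  94.1]
(327, np.int64(188)) [ 641.2 -114. ]
```

```bash
python3 - <<'E'
import pickle,cv2,numpy as np
from h import *
d=pickle.load(open("d0.pkl","rb"))
fy=np.array([132,66,0,-66,-132.])
def fit(P,Q): # rack->world rigid 2d
    P,Q=np.array(P,float),np.array(Q); pm,qm=P.mean(0),Q.mean(0); p,q=P-pm,Q-qm
    a=np.arctan2((p[:,0]*q[:,1]-p[:,1]*q[:,0]).sum(),(p*q).sum())
    R=np.array([[np.cos(a),-np.sin(a)],[np.sin(a),np.cos(a)]]); o=qm-R@pm
    return a,o,np.abs(P@R.T+o-Q).max(0)
D={"top":((200,150),[(223,162),(305,157),(388,153),(470,146),(551,140)],[(207,76),(552,52),(556,92),(210,110)]),
   "side":((190,130),[(249,309),(332,290),(414,270),(495,250),(573,232)],[(220,207),(552,134),(568,152),(230,227)])}
for n,(o,f,ra) in D.items():
    s=lambda p:np.array(p)/3.6+np.array(o)-.36
    w=ray(d[n],s(f),0)[:,:2]; print(n,"fins",fit(np.c_[0*fy,fy],w))
    w=ray(d[n],s(ra),64)[:,:2]; print("rail",fit([(58,138),(58,-138),(32,-138),(32,138)],w))
E
```

```text
top fins (np.float64(-0.014178256526096108), array([590.55316522, -23.01065288]), array([1.21123301, 1.96320182]))
rail (np.float64(-0.01933555776976049), array([585.0948387 , -22.53632195]), array([3.38733367, 3.85491836]))
side fins (np.float64(-0.016304640262153204), array([595.40753302, -26.97398181]), array([0.56810643, 2.47674844]))
rail (np.float64(-0.018682721095124376), array([584.65940403, -25.67618088]), array([0.77476692, 2.27885563]))
```

Rack origin is about (588,-24) with yaw -0.017. Rail targets: d (631,-124), c (632,-58), b (634,8). The scrubber sits at about (497,-70). I'll close the fingers and go to a point above rail_d, with the tool's y axis along world x.

Emit:
{"api": "drive_tool", "payload": {"moves": [{"x":2.8,"y":3.1,"turn":0.081},{"x":2.8,"y":3.1,"turn":0.081},{"x":2.8,"y":3.1,"turn":0.081},{"x":2.8,"y":3.1,"turn":0.081},{"x":2.8,"y":3.1,"turn":0.081}], "grip": 1, "squeeze": 5}}

```text
invalid input
```

Emit:
{"api": "drive_tool", "payload": {"moves": [{"x":2.8,"y":3.1,"turn":0.081},{"x":2.8,"y":3.1,"turn":0.081},{"x":2.8,"y":3.1,"turn":0.081},{"x":2.8,"y":3.1,"turn":0.081},{"x":2.8,"y":3.1,"turn":0.081}]}}

```text
invalid input
```

Emit:
{"api": "drive_tool", "payload": {"moves": [{"x":2.8,"y":3.1,"turn":0.081},{"x":2.8,"y":3.1,"turn":0.081},{"x":2.8,"y":3.1,"turn":0.081},{"x":2.8,"y":3.1,"turn":0.081},{"x":2.8,"y":3.0,"turn":0.081}]}}

```text
invalid input
```

Emit:
{"api": "drive_tool", "payload": {"moves": [{"x":2.8,"y":3.1,"z":0,"turn":0.081},{"x":2.8,"y":3.1,"z":0,"turn":0.081},{"x":2.8,"y":3.1,"z":0,"turn":0.081},{"x":2.8,"y":3.1,"z":0,"turn":0.081},{"x":2.8,"y":3.1,"z":0,"turn":0.081}], "grip": 1, "squeeze": 5}}

```text
time: 0.72
ee_pos: [350.7, -432.4, 238.5]
tool_rot: [-2.922, -1.151, 0.0]
contact_force: [0.0, -0.3, 0.8]
finger_gap: 40.3
grasp_force: 0.0
```

Emit:
{"api": "drive_tool", "payload": {"moves": [{"x":2.8,"y":3.1,"z":0,"turn":0.081},{"x":2.8,"y":3.1,"z":0,"turn":0.081},{"x":2.8,"y":3.1,"z":0,"turn":0.081},{"x":2.8,"y":3.1,"z":0,"turn":0.081},{"x":2.8,"y":3.1,"z":0,"turn":0.081}]}}

```text
time: 1.35
ee_pos: [490.6, -277.6, 238.4]
tool_rot: [-2.631, -1.715, 0.001]
contact_force: [0.4, 0.0, -0.7]
finger_gap: 0.3
grasp_force: 0.0
```

Emit:
{"api": "drive_tool", "payload": {"moves": [{"x":2.8,"y":3.1,"z":0,"turn":0.081},{"x":2.8,"y":3.1,"z":0,"turn":0.081},{"x":2.8,"y":3.1,"z":0,"turn":0.081},{"x":2.8,"y":3.1,"z":0,"turn":0.081},{"x":2.8,"y":3.0,"z":0,"turn":0.081}]}}

```text
time: 1.98
ee_pos: [630.6, -123.6, 238.3]
tool_rot: [-2.232, -2.21, 0.001]
contact_force: [0.1, -0.8, 0.5]
finger_gap: 0.9
grasp_force: 0.0
```

Emit:
{"api": "drive_tool", "payload": {"moves": [{"x":0,"y":0,"z":-4},{"x":0,"y":0,"z":-4},{"x":0,"y":0,"z":-3},{"x":0,"y":0,"z":-2},{"x":0,"y":0,"z":0}]}}

```text
invalid input
```

Emit:
{"api": "drive_tool", "payload": {"moves": [{"x":0,"y":0,"z":-4,"turn":0},{"x":0,"y":0,"z":-4,"turn":0},{"x":0,"y":0,"z":-3,"turn":0},{"x":0,"y":0,"z":-2,"turn":0},{"x":0,"y":0,"z":0,"turn":0}]}}

```text
time: 2.6
ee_pos: [629.1, -124.7, 107.4]
tool_rot: [-2.234, -2.206, 0.003]
contact_force: [0.1, 0.6, 0.7]
finger_gap: 0.4
grasp_force: 0.0
```

```bash
python3 - <<'E'
from rig import vision
import cv2,numpy as np
from h import *
a=[]
for n,(x,y) in {"top":(240,110),"side":(210,90)}.items():
    r=vision.get_image(n); p=proj(r,[[630.6,-123.6,108]])[0];print(n,p)
    im=cv2.resize(r["image"][y:y+130,x:x+190,::-1],None,fx=4,fy=4,interpolation=cv2.INTER_CUBIC)
    cv2.imwrite(f"pics/a_{n}.png",im); a.append(im[:, :])
    print((p-[x,y])*4)
cv2.imwrite("pics/a.png",cv2.resize(np.vstack(a),(438,600),interpolation=cv2.INTER_AREA))
E
```

```text
top [341.8798147  164.72191964]
[407.5192588  218.88767857]
side [332.35436455 158.59686226]
[489.41745821 274.38744905]
```

View pics/a.png

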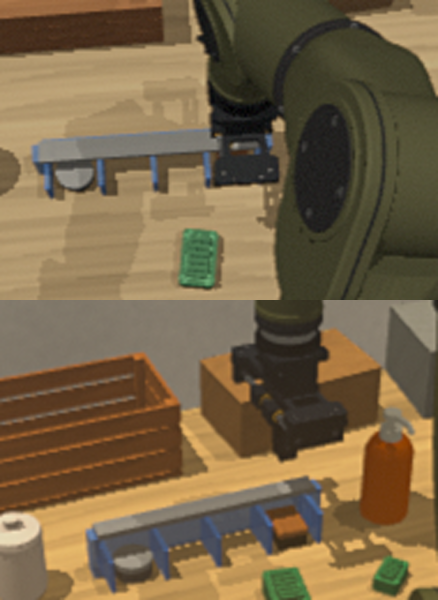

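The picture shows the closed fingers over gap_d (side view, tip at about (285,455)), with the pump clear. Now lowering.

Emit:
{"api": "drive_tool", "payload": {"moves": [{"x":0.2,"y":0,"z":-1.5,"turn":0},{"x":0,"y":0,"z":-1.5,"turn":0},{"x":0,"y":0,"z":-0.8,"turn":0},{"x":0,"y":0,"z":-0.3,"turn":0},{"x":0,"y":0,"z":0,"turn":0}]}}

```text
time: 3.32
ee_pos: [632.1, -124.6, 67.6]
tool_rot: [-2.236, -2.207, -0.0]
contact_force: [-0.5, -0.4, 0.6]
finger_gap: 0.6
grasp_force: 0.0
```

Emit:
{"api": "drive_tool", "payload": {"moves": [{"x":0,"y":0,"z":-0.1,"turn":0},{"x":0,"y":0,"z":-0.1,"turn":0},{"x":0,"y":0,"z":-0.1,"turn":0},{"x":0,"y":0,"z":-0.1,"turn":0},{"x":0,"y":0,"z":0,"turn":0}]}}

```text
time: 3.95
ee_pos: [632.2, -124.7, 63.8]
tool_rot: [2.236, 2.207, 0.0]
contact_force: [0.1, -0.2, 1.1]
finger_gap: 0.5
grasp_force: 0.4
```

Emit:
{"api": "drive_tool", "payload": {"moves": [{"x":0,"y":0,"z":-0.1,"turn":0},{"x":0,"y":0,"z":-0.1,"turn":0},{"x":0,"y":0,"z":-0.1,"turn":0},{"x":0,"y":0,"z":0,"turn":0},{"x":0,"y":0,"z":0,"turn":0}]}}

```text
time: 4.58
ee_pos: [632.2, -124.7, 60.9]
tool_rot: [2.236, 2.207, 0.0]
contact_force: [1.2, -0.1, 1.9]
finger_gap: 0.5
grasp_force: 1.1
```

Emit:
{"api": "drive_tool", "payload": {"moves": [{"x":0,"y":0,"z":-0.1,"turn":0},{"x":0,"y":0,"z":-0.1,"turn":0},{"x":0,"y":0,"z":0,"turn":0},{"x":0,"y":0,"z":0,"turn":0},{"x":0,"y":0,"z":0,"turn":0}]}}

```text
time: 5.2
ee_pos: [632.2, -124.7, 58.8]
tool_rot: [2.236, 2.207, 0.0]
contact_force: [-0.6, -0.2, 3.2]
finger_gap: 0.6
grasp_force: 1.6
```

Contact is confirmed: about 2.6 N at 5 mm pressed, which is light. Sliding along to c.

Emit:
{"api": "drive_tool", "payload": {"moves": [{"x":0,"y":1.7,"z":0,"turn":0},{"x":0,"y":1.7,"z":0,"turn":0},{"x":0,"y":1.7,"z":0,"turn":0},{"x":0,"y":1.5,"z":0,"turn":0},{"x":0,"y":0,"z":0,"turn":0}]}}

```text
time: 5.82
ee_pos: [632.2, -54.6, 58.9]
tool_rot: [-2.23, -2.21, -0.004]
contact_force: [-0.3, 2.4, 3.1]
finger_gap: 0.4
grasp_force: 1.6
```

Emit:
{"api": "drive_tool", "payload": {"moves": [{"x":0,"y":0,"z":0,"turn":0},{"x":0,"y":0,"z":0,"turn":0}]}}

```text
time: 6.08
ee_pos: [632.2, -58.2, 58.8]
tool_rot: [-2.236, -2.206, -0.002]
contact_force: [0.1, 2.0, 3.2]
finger_gap: 0.7
grasp_force: 1.7
```

Now on to b (y about 8), then lift, keeping clear of a.

Emit:
{"api": "drive_tool", "payload": {"moves": [{"x":0.1,"y":1.6,"z":0,"turn":0},{"x":0,"y":1.6,"z":0,"turn":0},{"x":0,"y":1.6,"z":0,"turn":0},{"x":0,"y":1.4,"z":0,"turn":0},{"x":0,"y":0.4,"z":0,"turn":0}]}}

```text
time: 6.7
ee_pos: [633.0, 9.3, 58.8]
tool_rot: [-2.233, -2.209, -0.001]
contact_force: [0.8, -2.9, 4.3]
finger_gap: 0.5
grasp_force: 1.6
```

Emit:
{"api": "drive_tool", "payload": {"moves": [{"x":0,"y":0,"z":0,"turn":0},{"x":0,"y":0,"z":0,"turn":0},{"x":0,"y":0,"z":0,"turn":0}]}}

```text
time: 7.08
ee_pos: [633.2, 8.0, 58.8]
tool_rot: [-2.235, -2.207, -0.002]
contact_force: [0.1, 1.5, 3.3]
finger_gap: 0.2
grasp_force: 1.6
```

Emit:
{"api": "drive_tool", "payload": {"moves": [{"x":0,"y":0,"z":2.0,"turn":0},{"x":0,"y":0,"z":3.0,"turn":0},{"x":-2.5,"y":-2.5,"z":1,"turn":0},{"x":-4,"y":-4,"z":0,"turn":0},{"x":-4,"y":-4,"z":0,"turn":0}], "grip": 0.75}}

```text
time: 7.7
ee_pos: [527.0, -100.0, 119.8]
tool_rot: [2.235, 2.205, -0.001]
contact_force: [-0.4, -0.8, -0.3]
finger_gap: 22.5
grasp_force: 0.0
```

Emit:
{"api": "drive_tool", "payload": {"moves": [{"x":-3.1,"y":-2.8,"z":0,"turn":0},{"x":0,"y":0,"z":-3,"turn":0},{"x":0,"y":0,"z":-3,"turn":0},{"x":0,"y":0,"z":0,"turn":0},{"x":0,"y":0,"z":0,"turn":0}]}}

```text
time: 8.32
ee_pos: [497.6, -126.1, 59.8]
tool_rot: [2.235, 2.206, 0.001]
contact_force: [0.8, 0.2, -0.1]
finger_gap: 21.9
grasp_force: 0.0
```

```bash
cat >s.py <<'E'
from rig import vision,sensors
import sys
from h import *
o=sensors.get_obs();print(o["time"],o["ee_pos"].round(1),o["tool_rot"].round(3),o["finger_gap"])
a=[]
for n,(x,y) in {"top":(240,140),"side":(230,150)}.items():
    r=vision.get_image(n)
    for g in greens(r):print(n,g[0],np.round(g[1:],2))
    a.append(cv2.resize(r["image"][y:y+125,x:x+180,::-1],None,fx=2.4,fy=2.4,interpolation=cv2.INTER_CUBIC))
cv2.imwrite(sys.argv[1],np.vstack(a))
E
python3 s.py pics/b.png
```

```text
8.325 [ 497.6 -126.1   59.8] [2.235e+00 2.206e+00 1.000e-03] 21.911327448437568
top [324. 271.] [361.56 -49.95  90.77  55.87   0.56]
top [326. 222.] [493.68 -69.13  68.58  39.15   2.98]
side [350. 247.] [376.39 -59.52  94.27  57.56   0.56]
side [334. 215.] [503.45 -73.47  66.92  42.4    2.95]
```

View pics/b.png

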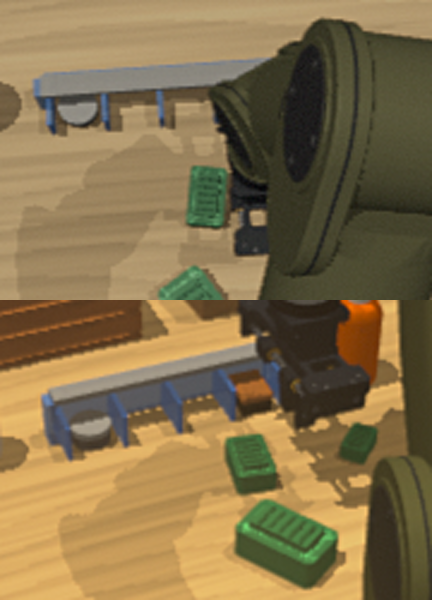

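The scrubber is unmoved at about (497,-70) and the fingers are on its right. Lowering beside it, then pushing +y.

Emit:
{"api": "drive_tool", "payload": {"moves": [{"x":0,"y":0,"z":-2,"turn":0},{"x":0,"y":0,"z":-1.6,"turn":0},{"x":0,"y":0,"z":-1,"turn":0},{"x":0,"y":0.8,"z":0,"turn":0},{"x":0,"y":0.8,"z":0,"turn":0}]}}

```text
time: 9.05
ee_pos: [497.6, -108.8, 13.3]
tool_rot: [2.235, 2.207, 0.002]
contact_force: [0.5, 0.4, 0.4]
finger_gap: 22.5
grasp_force: 0.0
```

Emit:
{"api": "drive_tool", "payload": {"moves": [{"x":0,"y":0.8,"z":0,"turn":0},{"x":0,"y":0.8,"z":0,"turn":0},{"x":0,"y":0.8,"z":0,"turn":0},{"x":0,"y":0.8,"z":0,"turn":0},{"x":0,"y":0.8,"z":0,"turn":0}]}}

```text
time: 9.68
ee_pos: [497.0, -69.2, 12.7]
tool_rot: [2.236, 2.207, -0.0]
contact_force: [0.3, -0.6, -0.2]
finger_gap: 22.3
grasp_force: 0.5
```

Emit:
{"api": "drive_tool", "payload": {"moves": [{"x":0,"y":1,"z":0,"turn":0},{"x":0,"y":0.8,"z":0,"turn":0},{"x":0,"y":0.8,"z":0,"turn":0},{"x":0,"y":0.4,"z":0,"turn":0},{"x":0,"y":0,"z":0,"turn":0}]}}

```text
time: 10.3
ee_pos: [497.1, -39.0, 12.7]
tool_rot: [-2.235, -2.208, -0.001]
contact_force: [-1.1, 0.2, 0.4]
finger_gap: 21.8
grasp_force: 0.0
```

```bash
python3 s.py pics/c.png
```

```text
10.3 [497.1 -39.   12.7] [-2.235e+00 -2.208e+00 -1.000e-03] 21.818414816168723
top [373. 221.] [ 484.2  -198.63   47.43   26.64    2.32]
side [348. 246.] [376.54 -59.82  93.59  59.7    0.55]
side [313. 221.] [499.25  -9.22  66.74  44.02   3.06]
```

View pics/c.png

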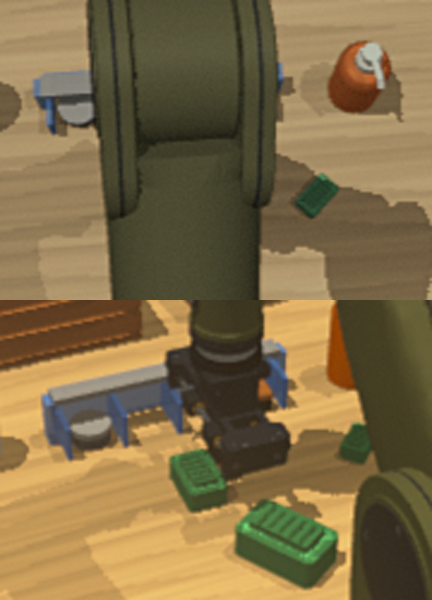

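Side view: the scrubber is now at about y -8 and nearly straight (heading about -0.07). It needs 17 mm more.

Emit:
{"api": "drive_tool", "payload": {"moves": [{"x":0,"y":0.8,"z":0,"turn":0},{"x":0,"y":0.6,"z":0,"turn":0},{"x":0,"y":0.3,"z":0,"turn":0},{"x":0,"y":0,"z":0,"turn":0},{"x":0,"y":0,"z":0,"turn":0}]}}

```text
time: 11.02
ee_pos: [497.1, -22.7, 12.7]
tool_rot: [2.236, 2.207, 0.0]
contact_force: [-0.3, 1.1, 0.4]
finger_gap: 22.0
grasp_force: 0.0
```

Emit:
{"api": "drive_tool", "payload": {"moves": [{"x":0,"y":-1,"z":0,"turn":0},{"x":0,"y":-2,"z":1,"turn":0},{"x":0,"y":-2,"z":3,"turn":0},{"x":0,"y":-2,"z":3,"turn":0},{"x":0,"y":-3,"z":0,"turn":0.18}]}}

```text
time: 11.65
ee_pos: [498.3, -123.9, 84.8]
tool_rot: [2.021, 2.401, 0.003]
contact_force: [-0.5, 0.2, -0.2]
finger_gap: 21.5
grasp_force: 0.0
```

Emit:
{"api": "drive_tool", "payload": {"moves": [{"x":-1,"y":-3,"z":0,"turn":0.18},{"x":-2,"y":-3,"z":0,"turn":0.18},{"x":-2,"y":-3,"z":0,"turn":0.18},{"x":-2,"y":-3,"z":0,"turn":0.18},{"x":0,"y":0,"z":0,"turn":0.18}]}}

```text
time: 12.28
ee_pos: [423.5, -247.1, 82.3]
tool_rot: [-0.784, -3.039, 0.006]
contact_force: [0.4, 0.5, 0.7]
finger_gap: 22.2
grasp_force: 0.0
```

```bash
python3 s.py pics/e.png; python3 -c "
from rig import sensors;print(sensors.get_obs()['joints'].round(2))"
```

```text
12.275 [ 423.5 -247.1   82.3] [-0.784 -3.039  0.006] 22.188584628455246
top [324. 270.] [361.57 -49.96  91.78  55.87   0.56]
top [299. 223.] [490.22  11.31  69.07  40.44   3.13]
side [350. 246.] [376.24 -59.82  90.94  57.53   0.57]
side [306. 223.] [499.37   7.56  67.52  41.54   3.14]
side [379. 207.] [ 485.26 -202.83   44.74   28.55    2.32]
[ 0.78  0.85 -0.58  2.07  0.98  0.52  0.52]
```

The scrubber is at about (494.5, 9.5), heading -0.01, in line with gap_b. Going behind it with the fingers across.

Emit:
{"api": "drive_tool", "payload": {"moves": [{"x":0.3,"y":4.3,"z":0,"turn":0.1},{"x":0.3,"y":4.3,"z":0,"turn":0.1},{"x":0.3,"y":4.3,"z":0,"turn":0.1},{"x":0.3,"y":4.3,"z":0,"turn":0.1},{"x":0.3,"y":4.3,"z":0,"turn":0.09}]}}

```text
time: 13.0
ee_pos: [442.4, -26.1, 82.9]
tool_rot: [0.022, 3.141, -0.0]
contact_force: [-0.5, -0.1, -0.1]
finger_gap: 22.1
grasp_force: 0.0
```

Emit:
{"api": "drive_tool", "payload": {"moves": [{"x":0,"y":4.2,"z":0,"turn":0},{"x":0,"y":0,"z":0,"turn":0},{"x":0,"y":0,"z":0,"turn":0}]}}

```text
time: 13.38
ee_pos: [442.0, 13.7, 82.7]
tool_rot: [-0.025, -3.141, 0.002]
contact_force: [-1.0, -0.3, 0.2]
finger_gap: 22.2
grasp_force: 0.0
```

Emit:
{"api": "drive_tool", "payload": {"moves": [{"x":-0.4,"y":-0.4,"z":0,"turn":0},{"x":0,"y":0,"z":-3,"turn":0},{"x":0,"y":0,"z":-2.5,"turn":0},{"x":0,"y":0,"z":-1.5,"turn":0},{"x":0,"y":0,"z":0,"turn":0}]}}

```text
time: 14.0
ee_pos: [437.1, 8.9, 12.0]
tool_rot: [-0.025, -3.139, 0.001]
contact_force: [-0.9, -1.0, -0.0]
finger_gap: 22.1
grasp_force: 0.0
```

Emit:
{"api": "drive_tool", "payload": {"moves": [{"x":0.8,"y":0,"z":0,"turn":0},{"x":0.8,"y":0,"z":0,"turn":0},{"x":0.8,"y":0,"z":0,"turn":0},{"x":0.8,"y":0,"z":0,"turn":0},{"x":0.8,"y":0,"z":0,"turn":0}]}}

```text
time: 14.62
ee_pos: [478.1, 9.4, 13.6]
tool_rot: [0.024, 3.141, -0.0]
contact_force: [-0.6, -0.6, -0.7]
finger_gap: 22.0
grasp_force: 0.3
```

Emit:
{"api": "drive_tool", "payload": {"moves": [{"x":0.8,"y":0,"z":0,"turn":0},{"x":0.8,"y":0,"z":0,"turn":0},{"x":0.8,"y":0,"z":0,"turn":0},{"x":0.6,"y":0,"z":0,"turn":0},{"x":0,"y":0,"z":0,"turn":0}]}}

```text
time: 15.25
ee_pos: [508.6, 9.9, 13.2]
tool_rot: [0.024, 3.141, 0.0]
contact_force: [-0.1, -0.6, -0.5]
finger_gap: 22.2
grasp_force: 0.0
```

```bash
python3 s.py pics/f.png
```

```text
15.25 [508.6   9.9  13.2] [0.024 3.141 0.   ] 22.20348577151874
top [316. 263.] [376.27 -24.92  79.95  38.55   2.95]
side [349. 246.] [376.39 -59.52  94.27  57.56   0.56]
```

View pics/f.png

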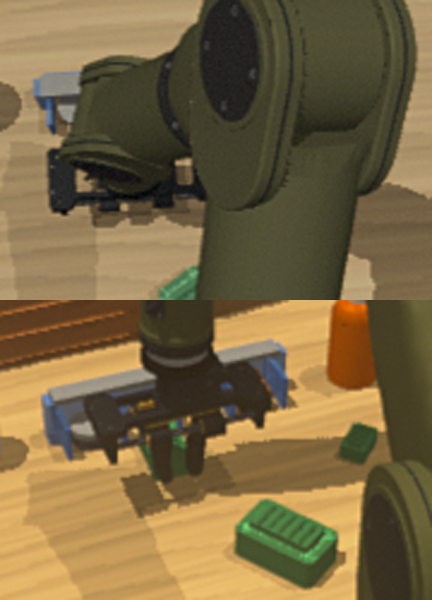

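The fingers are behind the scrubber, which is still square on at the mouth of gap_b. Pushing in slowly and watching the force.

Emit:
{"api": "drive_tool", "payload": {"moves": [{"x":0.7,"y":0,"z":0,"turn":0},{"x":0.7,"y":0,"z":0,"turn":0},{"x":0.7,"y":0,"z":0,"turn":0},{"x":0.7,"y":0,"z":0,"turn":0},{"x":0.7,"y":0,"z":0,"turn":0}]}}

```text
time: 15.98
ee_pos: [543.6, 10.4, 12.7]
tool_rot: [-0.022, -3.141, -0.0]
contact_force: [-1.4, 0.0, 0.5]
finger_gap: 22.1
grasp_force: 0.4
```

Emit:
{"api": "drive_tool", "payload": {"moves": [{"x":0.4,"y":0,"z":0,"turn":0},{"x":0.4,"y":0,"z":0,"turn":0},{"x":0.4,"y":0,"z":0,"turn":0},{"x":0.3,"y":0,"z":0,"turn":0},{"x":0,"y":0,"z":0,"turn":0}]}}

```text
time: 16.6
ee_pos: [558.6, 10.4, 12.8]
tool_rot: [0.022, 3.141, 0.0]
contact_force: [-1.2, -0.3, -0.5]
finger_gap: 22.2
grasp_force: 0.0
```

Emit:
{"api": "drive_tool", "payload": {"moves": [{"x":0.2,"y":0,"z":0,"turn":0},{"x":0.2,"y":0,"z":0,"turn":0},{"x":0.2,"y":0,"z":0,"turn":0},{"x":0.1,"y":0,"z":0,"turn":0},{"x":0,"y":0,"z":0,"turn":0}]}}

```text
time: 17.23
ee_pos: [565.3, 10.3, 12.8]
tool_rot: [0.022, 3.141, 0.0]
contact_force: [0.4, 0.3, -0.7]
finger_gap: 22.2
grasp_force: 0.1
```

Emit:
{"api": "drive_tool", "payload": {"moves": [{"x":0.1,"y":0,"z":0,"turn":0},{"x":0.1,"y":0,"z":0,"turn":0},{"x":0.1,"y":0,"z":0,"turn":0},{"x":0,"y":0,"z":0,"turn":0}]}}

```text
time: 17.73
ee_pos: [567.1, 10.3, 12.7]
tool_rot: [-0.021, -3.14, 0.0]
contact_force: [-3.9, -0.1, 3.7]
finger_gap: 21.9
grasp_force: 2.1
```

Emit:
{"api": "drive_tool", "payload": {"moves": [{"x":0.1,"y":0,"z":0,"turn":0},{"x":0.1,"y":0,"z":0,"turn":0},{"x":0,"y":0,"z":0,"turn":0}]}}

```text
time: 18.1
ee_pos: [567.2, 10.3, 12.6]
tool_rot: [-0.021, -3.137, 0.002]
contact_force: [-8.3, 0.3, 6.2]
finger_gap: 22.1
grasp_force: 4.2
```

The force rises at x = 567 with no further motion, so it's against the back wall. Backing off, lifting clear and looking.

Emit:
{"api": "drive_tool", "payload": {"moves": [{"x":-0.6,"y":0,"z":0,"turn":0},{"x":-2,"y":0,"z":0,"turn":0},{"x":-3,"y":0,"z":2,"turn":0},{"x":-3,"y":0,"z":4,"turn":0},{"x":-3,"y":-3,"z":4,"turn":0}]}}

```text
time: 18.73
ee_pos: [454.9, -17.2, 114.1]
tool_rot: [0.014, 3.138, 0.004]
contact_force: [0.4, -1.8, 0.5]
finger_gap: 22.2
grasp_force: 0.0
```

Emit:
{"api": "drive_tool", "payload": {"moves": [{"x":-1,"y":-5,"z":0,"turn":-0.1},{"x":-1,"y":-5,"z":0,"turn":-0.1},{"x":-1,"y":-5,"z":0,"turn":-0.1},{"x":-1,"y":-5,"z":0,"turn":-0.1},{"x":0,"y":-5,"z":0,"turn":-0.1}]}}

```text
time: 19.35
ee_pos: [414.2, -271.8, 113.0]
tool_rot: [0.803, 3.035, -0.0]
contact_force: [0.6, -1.3, 0.2]
finger_gap: 22.1
grasp_force: 0.0
```

```bash
python3 s.py pics/g.png
```

```text
19.35 [ 414.2 -271.8  113. ] [ 0.803  3.035 -0.   ] 22.14939013808736
top [324. 270.] [361.57 -49.96  91.78  55.87   0.56]
top [371. 222.] [ 484.53 -198.89   45.9    26.94    2.4 ]
top [295. 186.] [602.5   11.18  53.86  40.65   3.07]
side [350. 246.] [376.28 -59.78  91.45  56.53   0.56]
side [379. 207.] [ 485.58 -202.14   42.98   27.14    2.32]
side [291. 198.] [612.53   6.92  49.16  42.27   3.1 ]
```

View pics/g.png

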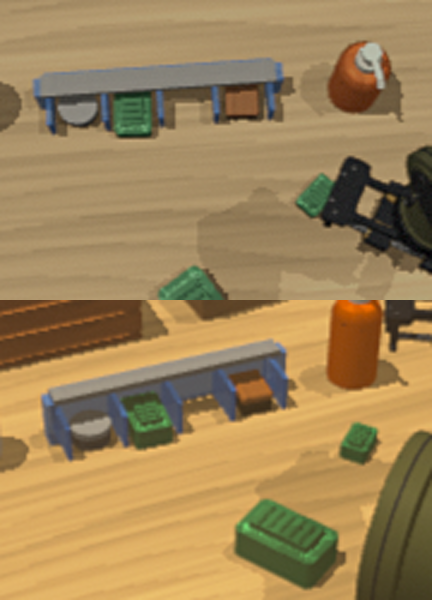

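The picture shows the scrubber straight in gap_b (top crop (132,113)), with about 10 mm standing out. The tin, brush and pump are in place, the rail is up and the arm is clear. Handing in.

```bash
python3 -c "
from rig import finish_job;print(finish_job())"
```

```text
the job is handed in; nothing more can be done
None
```

I touched the rail lightly over gaps d, c and b, counting from the pump's end, then pushed the middle-sized scrubber into gap_b until it rested against the back wall; the job is handed in, but no verdict came back.

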